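# Dress the pastry display slab

### The arm

A 6-joint arm with a two-finger parallel gripper is mounted at the origin on the work surface. World frame = base frame: x ahead of the robot, y to its left, z up, the work surface at z = 0. Lengths are in mm, angles in rad, forces in N, time in s.
With the tool pointing down it reaches from about 400 to 825 mm from the base axis. Payload 7 kg.
Tool frame: the origin (TCP) lies on the centre line of the jaws, within the pads' length; the fingertips stand 19 mm ahead of it and the grasp point (between the pads) is the TCP; z points along the fingers, y is the direction in which the jaws open and shut (so a half turn about z gives the same grasp; the last joint's range is limited). The gripper opens to 88 mm and grips with 3 to 60 N. Pads are 19 mm wide; open, the fingers measure 130 mm over their backs; the gripper's body (78 mm by 193 mm) begins 47 mm behind the grasp point.
Start: joints at [-0.839, 0.359, 0.012, 0, -1.224, -0.288], TCP at [289.799, -609.6, 245.561] pointing down, gripper open.
Joint ranges: [-3.07, 3.07], [-1.43, 2.12], [-1.02, 1.25], [-3.03, 1.67], [-3.05, -0], [-3.03, 3.03]. Speed limits (rad/s): [2.39, 2.39, 3.01, 3.14, 3.14, 3.14].

### API

Orientations are given as a unit quaternion [x, y, z, w].
In Python, from plant import readout, cams, workorder gives the robot as it stands.
- The arm moves only by the tool step_arm, never from a script. Its argument "commands" is a list of rows, each an object with "delta_rot": the turn, a rotation vector about the world's x, y, z in degrees, a list of three; "dp": the shift along the world's x, y, z in m, a list of three; "gripper": the opening, from -1 (shut) to 1 (fully open), so that 0 is half open. In form: [{"delta_rot": [ax, ay, az], "dp": [tx, ty, tz], "gripper": gripper}, ...]. A call has 1 to 12 rows; each row shifts and turns the pose as measured when the row begins; what a row does not reach is not made up. A row lasts 1/8 s, in which the tool goes at most 62.5 mm and 10.7 degrees, less where a joint would pass 70% of its speed; a pose out of reach is approached as far as the arm can. A call with a gripper value outside its range is refused whole. The fingers move at their own pace and stop on an object; the grip force is fixed at half the most. Time passes only in rows, so rows that do not move let the fingers close. It gives the time, the measured TCP pose, the force and the opening at its end, in the units of the state.
- readout.get_obs(): the state, without advancing time (a new reading comes with each control period).
- cams.grab_frame(name): name is "scene" or "top" or "wrist"; returns a dict with "color" (384x512x3 uint8, red, green, blue), "depth" (384x512 float32, mm along the optical axis (not along the pixel's ray), 0 where there is no reading), "camera_matrix" (3x3 intrinsics, pixels), "T" (4x4, takes a point from camera to world coordinates). Camera axes: x right, y down, z forward; pixel columns grow to the right and rows downward; lengths in mm; the calibration is good to about 2 mm. A picture is of the moment at which its call begins.
- workorder.hand_in(): hands the job in, once; it reports no verdict.
Trained networks look in a picture, given as the dict that the camera call returned (one of the last four; its "shot" number tells which), for a name from the list of things; names that differ only in an ending like _2 or _b are one class to them, and where a whole thing is asked for, a point or a joint stands for the part that bears it (a point fixed in the world has none). Each returns a list of dicts, best first, with "score" (0 to 1); they miss things now and then, are a little off and sometimes report something else, mostly with a low value. They report only what shows in the picture. A call takes as long as a camera call. They do not tell look-alikes from the thing itself.
- cams.recognise(picture, query): "rect" ([centre column, centre row, width, height] in pixels, round what is visible of it).
- cams.outline_of(picture, query): "region" (384x512 bool, what is visible of it) and "rect" ([centre column, centre row, width, height] in pixels, round what is visible of it).
- cams.place_of(picture, query): "centre" ([column, row] in pixels: a listed point, or the origin of a listed thing).
The state is a dict: "time": time; "qpos": joint angles; "dq": joint speeds; "joint_torque": joint torques, N m; "ee_pos": TCP position; "ee_rot": TCP orientation; "force": force on the tool from outside, world axes, zero at the start; "ft_torque": the same for the moment, N m; "opening": finger opening in mm.
Only numpy, scipy, OpenCV 4.12 (cv2) and the standard library are available. Lean on these libraries where they do the work, as an engineer would, in place of code of your own. Each camera call takes 0.05 s, during which the arm holds its last target. There are 200 camera calls.

### The job

Lay out the marble slab for the shop window: stand the orange pastry straight behind the orange price card and the blackberry behind the purple card (on the robot's side of the card, centred on it, about 2 cm between card foot and gold board), the pale-yellow pastry in line with these two and halfway between them, and the pink truffle on the middle of the yellow pastry's top. Set everything down upright without tipping or dropping it; leave the green melon pastry on the tray and the jar on the table where they are.

Things in the scene. Friction and masses are not known exactly. Their poses are not given: they have to be found in the camera images.
- orange: Loose orange-shaped pastry, bright orange, 54 mm across at its widest (24 to 34 mm above the board's underside: grip it there), 53 mm tall in all with a tiny green button on top. Fixed to a round gold board, 64 mm across, 4 mm thick. Origin: centre of the board's underside, z up; yaw has no meaning. Mass about 110 g.
- berry: Loose blackberry-shaped pastry, dark purple and knobbly, with a small green leaf on top; 51 mm across at its widest, 24 mm above the board's underside (grip it there), 54 mm tall in all. Fixed to a round gold board, 64 mm across, 4 mm thick. Origin: centre of the board's underside, z up; yaw has no meaning. Mass about 100 g.
- dome: Loose pale-yellow cream pastry, 54 mm across at its widest (18 to 28 mm above the board's underside: grip it there), narrowing to a flat plain top 44 mm across at 48 mm above the underside. Fixed to a round gold board, 64 mm across, 4 mm thick. Origin: centre of the board's underside, z up; yaw has no meaning. Mass about 110 g.
- truffle: Loose small pink truffle, a barrel 30 mm across (widest from 7 to 19 mm up) and 28 mm tall, with a flat foot 24 mm across and no board. Origin: centre of its foot, z up. Mass about 25 g.
- melon: Loose lime-green ribbed melon pastry, about 54 mm across, 46 mm tall to its stalk. A bystander: it stays where it is on the tray. Fixed to a round gold board, 64 mm across, 4 mm thick. Origin: centre of the board's underside, z up; yaw has no meaning. Mass about 90 g.
- card_orange: Price-card stand with an orange card, fixed on the marble slab. Black foot 30 mm (x) by 60 mm (y) by 8 mm, card leaning back, 48 mm tall in all. Origin: centre of the foot's underside, at the slab's top. Its x axis points out of the card's face, away from the robot; behind the card is its -x side; y runs along the foot.
- card_purple: Price-card stand with a purple card, otherwise the same as the orange one and turned the same way; it stands 240 mm from it along their common y axis. Either may be on the left.
- slab: Fixed white marble display slab, 200 mm (x) by 360 mm (y), 20 mm thick. Origin: centre of its underside, on the table, so its top is 20 mm above the origin. Its axes are parallel to the cards', which stand on it 50 mm beyond its centre in x and 120 mm to either side in y. It may lie left or right of the robot.
- tray: Fixed aluminium carrying tray, 260 mm (x) by 380 mm (y), rim 12 mm high and 5 mm thick, floor 5 mm thick. Origin: centre of its underside, on the table. It holds the pastries and truffle in two rows, of three and, 110 mm farther along x, of two, 115 mm apart along y, each up to 6 mm off.
- jar: Loose amber glass jar with a brass lid, 70 mm across and 100 mm tall, standing on the table on the far side. A bystander. Origin: centre of its underside.
Mind the look-alikes: they are no part of the job. Of the things shaped like the truffle, the pink one is meant. What is shaped like the orange but turquoise is not meant.

How it is judged (in metres and radians):
At the end, for the whole second after the job is handed in: Orange, blackberry: on the slab, centre 52-82 mm behind the centre of the card of its colour, within 12 mm sideways. Yellow: on the slab, 49-85 mm behind the cards' line, 100-140 mm from each of those two. Truffle: on the yellow's top, within 10 mm of its middle. All upright (0.12 rad), at rest (x of orange in the frame of card_orange between -0.082 and -0.052 m and y of orange in the frame of card_orange between -0.012 and 0.012 m and z of orange in the frame of card_orange between -0.004 and 0.004 m and x of berry in the frame of card_purple between -0.082 and -0.052 m and y of berry in the frame of card_purple between -0.012 and 0.012 m and z of berry in the frame of card_purple between -0.004 and 0.004 m and x of dome in the frame of card_orange between -0.085 and -0.049 m and x of dome in the frame of card_purple between -0.085 and -0.049 m and z of dome in the frame of slab between 0.016 and 0.024 m and horizontal distance between dome and orange between 0.1 and 0.14 m and horizontal distance between dome and berry between 0.1 and 0.14 m and horizontal distance between truffle and dome below 0.01 m and z of truffle in the frame of dome between 0.044 and 0.052 m and angle between each of orange, berry, dome, truffle's own z axis and vertical below 0.12 rad and linear speed of each of orange, berry, dome, truffle below 0.02 m/s and angular speed of each of orange, berry, dome, truffle below 0.2 rad/s); the robot touches nothing.
It fails at once if a pastry, or the truffle, is tipped over or laid on its side (angle between any of orange, berry, dome, truffle, melon's own z axis and vertical above 0.6 rad).
It fails at once if a pastry, or the truffle, is dropped (it falls freely more than about 25 mm) ((linear speed of orange above 0.7 m/s and contact force between orange and the fingers below 0.05 N) or (linear speed of berry above 0.7 m/s and contact force between berry and the fingers below 0.05 N) or (linear speed of dome above 0.7 m/s and contact force between dome and the fingers below 0.05 N) or (linear speed of truffle above 0.7 m/s and contact force between truffle and the fingers below 0.05 N) or (linear speed of melon above 0.7 m/s and contact force between melon and the fingers below 0.05 N)).
It fails at once if the green melon pastry is moved by more than 20 mm (distance of melon from where it was at the start of the episode above 0.02 m).
It fails at once if the jar is moved by more than 20 mm (distance of jar from where it was at the start of the episode above 0.02 m).
It also fails if it takes over 106 s, if anything falls off the work surface, if the arm or the gripper's body presses on something with over 40 N, if the wrist force passes 120 N, or if a joint passes its speed limit or range.

## Working session

There is one attempt and no reset: what is moved stays moved. The work goes in short steps, Python scripts to look and compute and a tool call to move; the robot and the scene stay as the last step left them, time stands still between calls to the robot, and variables do not carry over. Pictures are saved under pics/ and viewed, about 12 in all and at most 16, crops included, and the job is handed in when it is done.

Besides the shell and the picture viewer there is one more tool, called after "Call:" in YAML: its name, and indented under it one key for each argument. step_arm: Moves the arm, as the interface text tells. Its arguments: {"type":"object","properties":{"commands":{"type":"array"}},"required":["commands"]}

```bash
mkdir -p pics; cat > h.py <<'E'
import numpy as np, cv2
from plant import readout, cams, workorder
def save(f,name,s=1.0):
    im=cv2.cvtColor(f["color"],cv2.COLOR_RGB2BGR)
    cv2.imwrite("pics/"+name,im)
def cloud(f):
    K=f["camera_matrix"];d=f["depth"];v,u=np.mgrid[:384,:512]
    P=np.stack([(u-K[0,2])/K[0,0]*d,(v-K[1,2])/K[1,1]*d,d,np.ones_like(d)],-1)
    W=P@np.array(f["T"]).T
    W=W[...,:3]; W[d==0]=np.nan
    return W
E
python3 - <<'E'
from h import *
fs={n:cams.grab_frame(n) for n in("scene","top")}
cv2.imwrite("pics/a.png",cv2.cvtColor(np.vstack([fs["scene"]["color"],fs["top"]["color"]]),cv2.COLOR_RGB2BGR)[:, :])
im=np.hstack([fs["scene"]["color"],fs["top"]["color"]]);im=cv2.resize(im,(800,300))
save(fs["top"],"top.png");save(fs["scene"],"scene.png")
for n,f in fs.items():
    W=cloud(f);print(n,np.round(f["T"],2).tolist())
    for q in["orange","berry","dome","truffle","melon","card_orange","card_purple","slab","tray","jar"]:
        for r in cams.outline_of(f,q)[:4]:
            m=r["region"];p=W[m];p=p[~np.isnan(p[:,0])]
            if len(p)==0: continue
            zt=np.percentile(p[:,2],97)
            print(q,round(r["score"],2),np.round(r["rect"]).astype(int),"med",np.round(np.median(p,0)),"min",np.round(np.percentile(p,2,axis=0)),"max",np.round(np.percentile(p,98,axis=0)),f["color"][m].mean(0).astype(int))
print(readout.get_obs())
E
```

```text
scene [[0.84, 0.31, -0.45, 1018.04], [0.54, -0.48, 0.69, -752.39], [0.0, -0.82, -0.57, 687.13], [0.0, 0.0, 0.0, 1.0]]
orange 0.98 [179 253  28  31] med [ 497. -238.   39.] min [ 465. -256.    7.] max [ 513. -205.   59.] [152  95  59]
orange 0.95 [ 87 259  34  30] med [ 344. -347.   32.] min [ 310. -367.    1.] max [ 359. -313.   54.] [36 73 66]
orange 0.9 [122 234  32  29] med [ 340. -247.   31.] min [ 308. -265.    2.] max [ 355. -214.   54.] [34 67 60]
orange 0.4 [291 173 126  79] med [510. 198.  20.] min [415.  51.   7.] max [613. 394.  23.] [174 164 146]
berry 0.88 [137 282  34  38] med [ 479. -342.   35.] min [ 451. -360.    7.] max [ 495. -312.   59.] [71 56 53]
dome 0.94 [215 220  24  30] med [ 492. -114.   37.] min [ 462. -130.    7.] max [509. -82.  55.] [155 134  83]
truffle 0.68 [266 331  16  18] med [ 738. -290.   22.] min [ 722. -298.    3.] max [ 748. -276.   29.] [ 50  66 107]
truffle 0.63 [311 272  13  17] med [ 741. -118.   21.] min [ 727. -126.    1.] max [ 752. -101.   29.] [87 84 78]
truffle 0.44 [234 262  16  16] med [ 598. -183.   26.] min [ 582. -190.    9.] ma
[... 2649 characters left out ...]
89.  30. 102.] [133  96  31]
{'time': 1.1, 'qpos': array([-8.38904627e-01,  3.58625386e-01,  1.19378413e-02,  1.48809317e-06,
       -1.22412170e+00, -2.88073845e-01]), 'dq': array([-0.000382  ,  0.00192173,  0.00011956,  0.00098894,  0.00188359,
       -0.0013011 ]), 'joint_torque': array([-8.67232520e-04, -5.82401991e+01,  2.93297553e+01,  7.00237557e+00,
        1.24209668e-02, -3.44950274e-05]), 'ee_pos': array([ 289.80481672, -609.61097092,  245.56158265]), 'ee_rot': array([-2.20092388e-01,  9.75479031e-01,  5.29636852e-06, -3.76425776e-06]), 'force': array([-0.71074154,  0.28386828,  0.59873698]), 'ft_torque': array([ 0.04427707, -0.00146693,  0.01754329]), 'opening': 87.4805548908965}
```

View pics/scene.png

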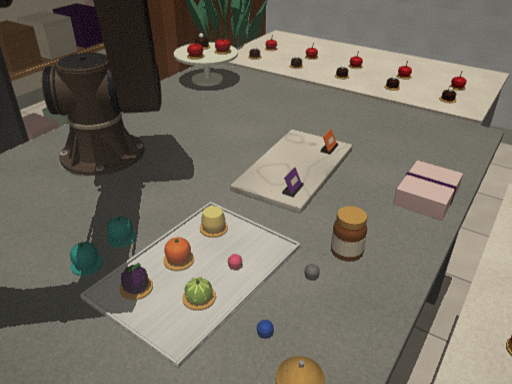

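View pics/top.png

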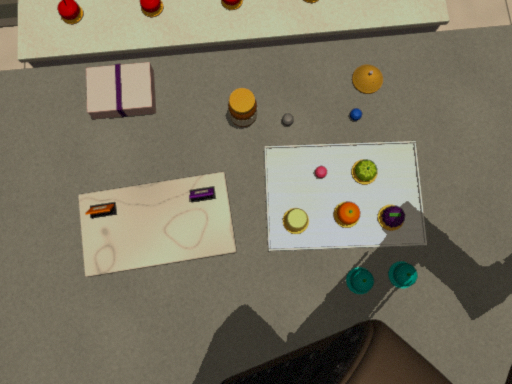

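```bash
cat >> h.py <<'E'
from scipy.optimize import least_squares
# prof: height(above own foot)->radius
PROF={"orange":([4,10,24,34,44,50],[22,24,27,27,22,14]),}
def near(W,cx,cy,r=50,zlo=-5,zhi=120):
    p=W.reshape(-1,3);p=p[~np.isnan(p[:,0])]
    return p[(np.hypot(p[:,0]-cx,p[:,1]-cy)<r)&(p[:,2]>zlo)&(p[:,2]<zhi)]
def circ(p,R,c0):
    f=lambda c:np.hypot(p[:,0]-c[0],p[:,1]-c[1])-R
    s=least_squares(f,c0,loss="soft_l1",f_scale=1.0);return s.x,np.sqrt(np.mean(s.fun**2))
E
python3 - <<'E'
from h import *
fs={n:cams.grab_frame(n) for n in("scene","top")}
W={n:cloud(f) for n,f in fs.items()}
for q,c,R,b,zt in[("orange",(481,-225),27,(29,39),5),("berry",(465,-328),25,(25,34),5),("dome",(478,-102),27,(23,33),5),("truffle",(595,-178),15,(12,24),5)]:
    for n in W:
        p=near(W[n],*c,40,*b);x,e=circ(p,R,c)
        a=near(W[n],*c,40,5);h=np.percentile(a[:,2],99)
        t=a[a[:,2]>h-5]
        print(q,n,len(p),x.round(1),round(e,1),"top",h.round(1),t.mean(0).round(1),(t.min(0)+t.max(0)).round(1)/2)
for n in W:
    for nm,c in(("or",(550,352)),("pu",(565,114))):
        a=near(W[n],*c,60,23,80);b=near(W[n],*c,60,40,80)
        print(nm,n,np.percentile(a,[2,98],axis=0).round(1).tolist(),np.percentile(b,[2,98],axis=0).round(1).tolist())
    # slab edges
    a=near(W[n],510,230,300,15,26); r=cv2.minAreaRect(a[:,:2].astype(np.float32)); print("slab",n,r,np.median(a[:,2]))
    a=near(W[n],535,-228,260,3,8.5);print("tray",np.median(a[:,2]))
E
```

```text
orange scene 98 [ 484.1 -225. ] 1.0 top 59.3 [ 486.  -228.6   56.8] [ 485.6  -227.35   58.3 ]
orange top 24 [ 483.6 -228. ] 0.4 top 59.4 [ 483.3 -226.1   56.6] [ 483.05 -227.6    58.1 ]
berry scene 94 [ 466.1 -331.5] 0.9 top 59.6 [ 468.  -328.7   58.1] [ 471.35 -328.05   58.1 ]
berry top 31 [ 465.5 -333.9] 0.5 top 59.6 [ 466.4 -329.7   57.7] [ 467.75 -329.9    58.9 ]
dome scene 83 [ 481.  -100.5] 1.2 top 55.4 [ 482.8 -102.6   53.3] [ 482.25 -102.6    53.6 ]
dome top 19 [ 480.9 -103.5] 0.3 top 56.9 [ 478.9 -103.6   53.8] [ 479.6  -103.6    55.45]
truffle scene 62 [ 592.9 -174.7] 1.1 top 33.5 [ 594.8 -177.3   31.1] [ 594.45 -176.6    31.9 ]
truffle top 24 [ 593.  -178.2] 0.7 top 33.8 [ 592.6 -177.6   31. ] [ 592.2  -176.9    32.25]
or scene [[536.9, 323.4, 23.3], [569.8, 383.1, 67.9]] [[538.1, 325.7, 41.2], [555.8, 382.2, 68.2]]
pu scene [[552.5, 84.9, 23.5], [581.2, 143.1, 68.6]] [[553.5, 86.6, 40.9], [571.2, 142.3, 68.9]]
slab scene ((607.492919921875, 239.4937286376953), (400.4289855957031, 367.2977294921875), 3.709202289581299) 20.286888347345325
tray 5.412126056149361
or top [[511.3, 312.3, 23.2], [584.5, 382.4, 68.8]] [[536.8, 325.6, 41.6], [554.8, 379.1, 69.0]]
pu top [[523.9, 76.8, 23.1], [596.1, 148.4, 68.9]] [[551.5, 86.7, 41.9], [569.7, 140.8, 69.9]]
slab top ((609.4068603515625, 192.84068298339844), (399.6096496582031, 447.6889953613281), 3.712895154953003) 19.264553716178625
tray 4.869177102209392
```

Call:
step_arm:
  commands:
    - {"delta_rot": [0, 0, -2.7], "dp": [0.022, 0.035, -0.007], "gripper": 1}
    - {"delta_rot": [0, 0, -2.7], "dp": [0.022, 0.035, -0.007], "gripper": 1}
    - {"delta_rot": [0, 0, -2.7], "dp": [0.022, 0.035, -0.007], "gripper": 1}
    - {"delta_rot": [0, 0, -2.7], "dp": [0.022, 0.035, -0.007], "gripper": 1}
    - {"delta_rot": [0, 0, -2.7], "dp": [0.022, 0.035, -0.007], "gripper": 1}
    - {"delta_rot": [0, 0, -2.7], "dp": [0.022, 0.035, -0.007], "gripper": 1}
    - {"delta_rot": [0, 0, -2.7], "dp": [0.022, 0.035, -0.007], "gripper": 1}
    - {"delta_rot": [0, 0, -2.7], "dp": [0.022, 0.035, -0.007], "gripper": 1}

```text
time: 2.2
ee_pos: [469.0, -323.6, 188.8]
ee_rot: [-0.025, 1.0, -0.001, 0.001]
force: [1.4, -0.1, 0.2]
opening: 87.9
```

```bash
cat > look.py <<'E'
from h import *
import sys
def pose():
    o=readout.get_obs();x,y,z,w=o["ee_rot"]
    from scipy.spatial.transform import Rotation as R
    M=R.from_quat(o["ee_rot"]).as_matrix()
    print("ee",o["ee_pos"].round(1),"jaw",M[:,1].round(3),"z",M[:,2].round(3),"open",o["opening"].round(1),"t",o["time"],"F",o["force"].round(1))
def look(qs,name=None):
    pose();f=cams.grab_frame("wrist");W=cloud(f)
    if name:save(f,name)
    for q in qs:
        for r in cams.outline_of(f,q)[:3]:
            m=r["region"];p=W[m];p=p[~np.isnan(p[:,0])]
            if len(p)<20:continue
            h=np.percentile(p[:,2],98);t=p[p[:,2]>h-6]
            # max-extent ring
            c=np.median(p[:,:2],0)
            print(q,round(r["score"],2),np.round(r["rect"]).astype(int),"top",h.round(1),"topmean",t.mean(0).round(1),"min",np.percentile(p,1,axis=0).round(1),"max",np.percentile(p,99,axis=0).round(1),"rectc",np.round(cv2.minEnclosingCircle(p[(p[:,2]>15)][:,:2].astype(np.float32))[0],1),f["color"][m].mean(0).astype(int))
    return f,W
if __name__=="__main__":look(sys.argv[2:],sys.argv[1])
E
python3 look.py w1.png berry orange melon
```

```text
Traceback (most recent call last):
  File "look.py", line 20, in <module>
    if __name__=="__main__":look(sys.argv[2:],sys.argv[1])
                            ~~~~^^^^^^^^^^^^^^^^^^^^^^^^^^
  File "look.py", line 9, in look
    pose();f=cams.grab_frame("wrist");W=cloud(f)
    ~~~~^^
  File "look.py", line 7, in pose
    print("ee",o["ee_pos"].round(1),"jaw",M[:,1].round(3),"z",M[:,2].round(3),"open",o["opening"].round(1),"t",o["time"],"F",o["force"].round(1))
                                                                                     ^^^^^^^^^^^^^^^^^^
AttributeError: 'float' object has no attribute 'round'
```

```bash
sed -i 's/o\["opening"\].round(1)/round(o["opening"],1)/' look.py; python3 look.py w1.png berry orange melon
```

```text
ee [ 469.  -323.6  188.8] jaw [-0.05   0.999 -0.002] z [ 0.002 -0.002 -1.   ] open 87.9 t 2.2 F [ 1.4 -0.1  0.2]
berry 0.75 [249 175  59  62] top 58.4 topmean [ 465.1 -331.4   55.7] min [ 435.6 -362.5    7. ] max [ 486.2 -303.9   58.7] rectc [ 464.3 -333.4] [56 37 36]
orange 0.79 [347 198  67  58] top 58.4 topmean [ 481.1 -228.5   55.4] min [ 452.4 -256.8    6.7] max [ 503.7 -206.6   60.1] rectc [ 481.  -229.3] [122  60  25]
orange 0.79 [357  38  78  70] top 53.6 topmean [ 325.  -238.7   50.4] min [ 300.8 -267.9   -0.6] max [ 354.6 -214.5   55. ] rectc [ 324.8 -238.2] [ 45 136 119]
orange 0.72 [248  38  68  70] top 53.9 topmean [ 328.6 -339.4   50.6] min [ 3.117e+02 -3.698e+02 -3.000e-01] max [ 358.1 -310.    55. ] rectc [ 328.1 -339.7] [ 48 140 122]
melon 0.79 [287 293  53  26] top 49.9 topmean [ 580.6 -286.5   48.5] min [ 566.2 -314.8    7.5] max [ 599.7 -255.5   50.5] rectc [ 523.2 -295.1] [161 174  69]
```

View pics/w1.png

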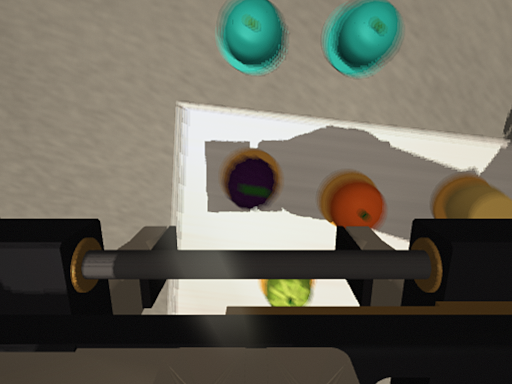

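Call:
step_arm:
  commands:
    - {"delta_rot": [0, 0, 0], "dp": [-0.0015, -0.004, -0.01], "gripper": 1}
    - {"delta_rot": [0, 0, 0], "dp": [-0.001, -0.004, -0.03], "gripper": 1}
    - {"delta_rot": [0, 0, 0], "dp": [0, 0, -0.03], "gripper": 1}
    - {"delta_rot": [0, 0, 0], "dp": [0, 0, -0.02], "gripper": 1}
    - {"delta_rot": [0, 0, 0], "dp": [0, 0, 0], "gripper": 1}

```text
time: 3.02
ee_pos: [462.9, -337.1, 95.1]
ee_rot: [-0.024, 1.0, -0.001, 0.001]
force: [0.3, -0.8, 0.0]
opening: 87.7
```

Call:
step_arm:
  commands:
    - {"delta_rot": [0, 0, 0], "dp": [0.0025, 0.0055, 0], "gripper": 1}
    - {"delta_rot": [0, 0, 0], "dp": [0, 0, -0.02], "gripper": 1}
    - {"delta_rot": [0, 0, 0], "dp": [0, 0, -0.02], "gripper": 1}
    - {"delta_rot": [0, 0, 0], "dp": [0, 0, 0], "gripper": 1}

```text
time: 3.52
ee_pos: [467.5, -333.2, 58.2]
ee_rot: [-0.023, 1.0, -0.003, 0.004]
force: [-0.2, 0.1, 0.2]
opening: 87.4
```

```bash
python3 look.py w2.png berry
```

```text
ee [ 467.5 -333.2   58.2] jaw [-0.047  0.999 -0.005] z [ 0.008 -0.005 -1.   ] open 87.4 t 3.525 F [-0.2  0.1  0.2]
```

View pics/w2.png

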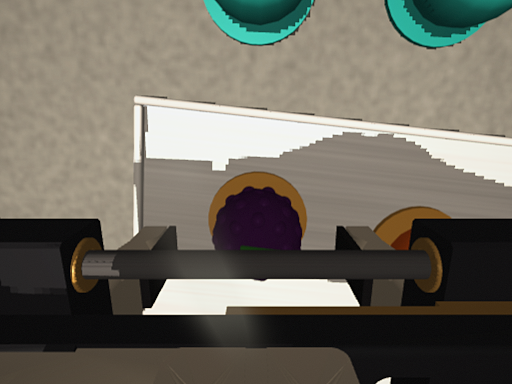

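Berry (col 257) is centred between the fingers (cols 178–336). Descend and grip.

Call:
step_arm:
  commands:
    - {"delta_rot": [0, 0, 0], "dp": [-0.0015, 0, -0.015], "gripper": 1}
    - {"delta_rot": [0, 0, 0], "dp": [0, 0, -0.009], "gripper": 1}
    - {"delta_rot": [0, 0, 0], "dp": [0, 0, 0], "gripper": 1}

```text
time: 4.0
ee_pos: [467.9, -333.9, 35.9]
ee_rot: [-0.024, 1.0, -0.004, 0.006]
force: [0.8, -0.3, -0.8]
opening: 87.7
```

Call:
step_arm:
  commands:
    - {"delta_rot": [0.4, 0.6, 0], "dp": [-0.0015, 0.001, -0.004], "gripper": 1}
    - {"delta_rot": [0, 0, 0], "dp": [0, 0, 0], "gripper": 0}
    - {"delta_rot": [0, 0, 0], "dp": [0, 0, 0], "gripper": -0.5}
    - {"delta_rot": [0, 0, 0], "dp": [0, 0, 0], "gripper": -1}
    - {"delta_rot": [0, 0, 0], "dp": [0, 0, 0], "gripper": -1}
    - {"delta_rot": [0, 0, 0], "dp": [0, 0, 0], "gripper": -1}

```text
time: 4.75
ee_pos: [466.7, -332.9, 32.0]
ee_rot: [-0.024, 1.0, 0.0, 0.001]
force: [-0.2, 0.4, -1.0]
opening: 49.2
```

Call:
step_arm:
  commands:
    - {"delta_rot": [0, 0, 0], "dp": [0, 0, 0.01], "gripper": -1}
    - {"delta_rot": [0, 0, 0], "dp": [0, 0, 0.025], "gripper": -1}
    - {"delta_rot": [0, 0, 0], "dp": [0, 0, 0.03], "gripper": -1}
    - {"delta_rot": [0, 0, 0], "dp": [0, 0.005, 0.03], "gripper": -1}
    - {"delta_rot": [0, 0, 0], "dp": [0.002, 0.02, 0.005], "gripper": -1}
    - {"delta_rot": [0, 0, 0], "dp": [0.003, 0.03, 0], "gripper": -1}
    - {"delta_rot": [0, 0, 0], "dp": [0.003, 0.04, 0], "gripper": -1}
    - {"delta_rot": [0, 0, 0], "dp": [0.003, 0.04, 0], "gripper": -1}
    - {"delta_rot": [0, 0, 0], "dp": [0.003, 0.04, 0], "gripper": -1}
    - {"delta_rot": [0, 0, 0], "dp": [0.003, 0.04, 0], "gripper": -1}
    - {"delta_rot": [0, 0, 0], "dp": [0.003, 0.04, 0], "gripper": -1}
    - {"delta_rot": [0, 0, 0], "dp": [0.003, 0.04, 0], "gripper": -1}

```text
time: 6.25
ee_pos: [489.5, -31.5, 143.7]
ee_rot: [-0.022, 1.0, -0.0, 0.005]
force: [1.0, -0.1, -0.3]
opening: 49.8
```

Call:
step_arm:
  commands:
    - {"delta_rot": [0, 0, 0], "dp": [0.003, 0.04, 0], "gripper": -1}
    - {"delta_rot": [0, 0, 0], "dp": [0.002, 0.04, 0], "gripper": -1}
    - {"delta_rot": [0, 0, 0], "dp": [0.002, 0.03, 0], "gripper": -1}
    - {"delta_rot": [0, 0, 0], "dp": [0, 0.015, 0], "gripper": -1}
    - {"delta_rot": [0, 0.6, 0], "dp": [0, 0, 0], "gripper": -1}
    - {"delta_rot": [0, 0, 0], "dp": [0, 0, 0], "gripper": -1}

```text
time: 7.0
ee_pos: [496.4, 99.6, 147.5]
ee_rot: [-0.024, 1.0, 0.001, 0.001]
force: [-0.2, 0.1, -1.4]
opening: 49.4
```

```bash
python3 look.py w3.png card_purple card_orange slab; python3 - <<'E'
from h import *
for n in("wrist","scene","top"):
    f=cams.grab_frame(n);W=cloud(f)
    for q in("slab","card_purple","card_orange"):
        for r in cams.outline_of(f,q)[:1]:
            p=W[r["region"]];p=p[~np.isnan(p[:,0])]
            if q=="slab": p=p[abs(p[:,2]-20)<4]
            else: p=p[(p[:,2]>24)&(p[:,2]<75)]
            if len(p)>10: print(n,q,r["score"],cv2.minAreaRect(p[:,:2].astype(np.float32)), np.median(p[:,2]))
E
```

```text
ee [496.4  99.6 147.5] jaw [-0.047  0.999  0.002] z [ 0.003  0.002 -1.   ] open 49.4 t 7.0 F [-0.2  0.1 -1.4]
slab 0.59 [354 202 316 212] top 20.9 topmean [462.2 194.9  19.5] min [407.2  52.   17.4] max [601.9 329.4  21.1] rectc [509.1 193.2] [171 159 142]
wrist slab 0.81 ((508.30072021484375, 193.21107482910156), (198.72906494140625, 283.02545166015625), 3.6749677658081055) 19.429017573689634
wrist card_orange 0.62 ((535.6039428710938, 326.5915222167969), (2.022439479827881, 6.484928131103516), 13.316877365112305) 26.84962834380869
scene slab 0.75 ((508.5920104980469, 231.02029418945312), (201.59799194335938, 363.3530578613281), 3.8240880966186523) 20.3254443563755
scene card_purple 0.71 ((564.6926879882812, 114.61479949951172), (32.889923095703125, 62.74888229370117), 2.7292447090148926) 43.84239496759028
scene card_orange 0.83 ((551.4375610351562, 353.9225158691406), (29.700895309448242, 61.84307861328125), 3.151012420654297) 43.260284532572996
top slab 0.62 ((505.91925048828125, 229.27008056640625), (197.2097930908203, 357.5860900878906), 3.2595114707946777) 19.322048307872024
```

View pics/w3.png

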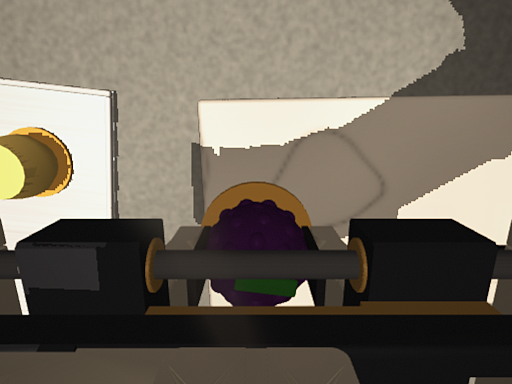

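Call:
step_arm:
  commands:
    - {"delta_rot": [0, 0, 0], "dp": [0.002, 0.008, 0], "gripper": -1}
    - {"delta_rot": [0, 0, 0], "dp": [0, 0, -0.02], "gripper": -1}
    - {"delta_rot": [0, 0, 0], "dp": [0, 0, -0.025], "gripper": -1}
    - {"delta_rot": [0, 0, 0], "dp": [0, 0, -0.02], "gripper": -1}
    - {"delta_rot": [0, 0, 0], "dp": [0, 0, -0.012], "gripper": -1}
    - {"delta_rot": [0, 0, 0], "dp": [0, 0, 0], "gripper": -1}

```text
time: 8.55
ee_pos: [500.2, 111.2, 69.1]
ee_rot: [-0.024, 1.0, 0.002, 0.003]
force: [-0.2, 0.1, -0.7]
opening: 49.2
```

Call:
step_arm:
  commands:
    - {"delta_rot": [-0.2, 0.3, 0], "dp": [-0.001, -0.001, -0.01], "gripper": -1}
    - {"delta_rot": [0, 0, 0], "dp": [0, 0, -0.006], "gripper": -1}
    - {"delta_rot": [0, 0, 0], "dp": [0, 0, 0], "gripper": -1}

```text
time: 8.93
ee_pos: [500.1, 110.8, 53.4]
ee_rot: [-0.025, 1.0, 0.0, 0.001]
force: [-0.0, -0.1, -1.9]
opening: 49.1
```

Call:
step_arm:
  commands:
    - {"delta_rot": [0, 0, 0], "dp": [0, 0, -0.004], "gripper": -1}
    - {"delta_rot": [0, 0, 0], "dp": [0, 0, 0], "gripper": -1}
    - {"delta_rot": [0, 0, 0], "dp": [0, 0, -0.001], "gripper": -1}
    - {"delta_rot": [0, 0, 0], "dp": [0, 0, 0], "gripper": -1}

```text
time: 9.43
ee_pos: [500.5, 111.0, 48.8]
ee_rot: [-0.025, 1.0, 0.001, 0.002]
force: [0.1, 0.6, -1.0]
opening: 49.3
```

Call:
step_arm:
  commands:
    - {"delta_rot": [0, 0, 0], "dp": [0, 0, -0.0015], "gripper": -1}
    - {"delta_rot": [0, 0, 0], "dp": [0, 0, 0], "gripper": -1}

```text
time: 9.68
ee_pos: [500.6, 111.0, 47.3]
ee_rot: [-0.025, 1.0, 0.001, 0.002]
force: [0.3, 0.1, -1.0]
opening: 49.1
```

Call:
step_arm:
  commands:
    - {"delta_rot": [0, 0, 0], "dp": [0, 0, -0.0005], "gripper": -1}
    - {"delta_rot": [0, 0, 0], "dp": [0, 0, 0], "gripper": 0.2}
    - {"delta_rot": [0, 0, 0], "dp": [0, 0, 0], "gripper": 0.6}
    - {"delta_rot": [0, 0, 0], "dp": [0, 0, 0], "gripper": 1}
    - {"delta_rot": [0, 0, 0], "dp": [0, 0, 0.01], "gripper": 1}
    - {"delta_rot": [0, 0, 0], "dp": [0, 0, 0.03], "gripper": 1}
    - {"delta_rot": [0, 0, 0], "dp": [0, 0, 0.04], "gripper": 1}
    - {"delta_rot": [0, 0, 0], "dp": [0, -0.01, 0.03], "gripper": 1}
    - {"delta_rot": [0, 0, 0], "dp": [-0.002, -0.03, 0], "gripper": 1}
    - {"delta_rot": [0, 0, 0], "dp": [-0.002, -0.05, 0], "gripper": 1}
    - {"delta_rot": [0, 0, 0], "dp": [-0.002, -0.05, 0], "gripper": 1}

```text
time: 11.05
ee_pos: [495.6, -29.7, 165.8]
ee_rot: [-0.028, 1.0, 0.001, 0.005]
force: [0.9, -1.4, 0.3]
opening: 87.4
```

```bash
cat > chk.py <<'E'
from h import *
import sys
f=cams.grab_frame("scene");save(f,"s_"+sys.argv[1]+".png");Ws={"scene":cloud(f),"top":cloud(cams.grab_frame("top"))}
th=np.deg2rad(3.65);ex=np.array([np.cos(th),np.sin(th)]);ey=np.array([-ex[1],ex[0]])
M=np.array([557.7,233.9])
D={"berry":(25,(40,49),M-120*ey-67*ex),"orange":(27,(44,54),M+120*ey-67*ex),"dome":(27,(38,48),M-67*ex)}
for q in sys.argv[2:]:
    R,b,c=D[q]
    for n,W in Ws.items():
        p=near(W,*c,42,*b)
        if len(p)<8: print(q,n,"few");continue
        x,e=circ(p,R,c);a=near(W,*c,30,24);h=np.percentile(a[:,2],99);t=a[a[:,2]>h-5]
        print(q,n,x.round(1),round(e,1),"offset slabframe",((x-c)@ex).round(1),((x-c)@ey).round(1),"top",h.round(1),t.mean(0).round(1))
E
python3 chk.py 1 berry; python3 -c "
from look import *;pose()"
```

```text
berry scene [500.3 111.9] 1.6 offset slabframe 1.9 1.9 top 74.6 [500.8 112.7  73. ]
berry top few
ee [494.8 -31.9 165.5] jaw [-0.051  0.999  0.002] z [ 0.008  0.002 -1.   ] open 87.6 t 11.15 F [0.5 0.7 0.1]
```

Call:
step_arm:
  commands:
    - {"delta_rot": [0, 0.5, 0], "dp": [-0.005, -0.03, -0.01], "gripper": 1}
    - {"delta_rot": [0, 0, 0], "dp": [-0.005, -0.025, -0.02], "gripper": 1}
    - {"delta_rot": [0, 0, 0], "dp": [-0.002, -0.01, -0.025], "gripper": 1}
    - {"delta_rot": [0, 0, 0], "dp": [0, 0, -0.015], "gripper": 1}
    - {"delta_rot": [0, 0, 0], "dp": [0, 0, 0], "gripper": 1}
    - {"delta_rot": [0, 0, 0], "dp": [0, 0, 0], "gripper": 1}

```text
time: 11.9
ee_pos: [484.2, -98.4, 98.4]
ee_rot: [-0.025, 1.0, 0.001, 0.003]
force: [0.1, 0.6, 0.2]
opening: 87.8
```

Call:
step_arm:
  commands:
    - {"delta_rot": [0, 0.2, 0], "dp": [-0.003, -0.004, 0], "gripper": 1}
    - {"delta_rot": [0, 0, 0], "dp": [0, 0, -0.02], "gripper": 1}
    - {"delta_rot": [0, 0, 0], "dp": [0, 0, -0.025], "gripper": 1}
    - {"delta_rot": [0, 0, 0], "dp": [0, 0, -0.012], "gripper": 1}
    - {"delta_rot": [0, 0, 0], "dp": [0, 0, 0], "gripper": 1}

```text
time: 12.52
ee_pos: [483.5, -101.9, 44.0]
ee_rot: [-0.026, 1.0, 0.002, 0.004]
force: [0.2, 0.5, 0.4]
opening: 87.7
```

```bash
python3 look.py w4.png dome
```

```text
ee [ 483.5 -101.9   44. ] jaw [-0.052  0.999  0.003] z [ 0.009  0.004 -1.   ] open 87.7 t 12.525 F [0.2 0.5 0.4]
dome 0.97 [258 237 104 128] top 53.5 topmean [ 474.9 -102.8   52.3] min [ 449.7 -131.9    7.3] max [499.7 -74.2  53.7] rectc [ 475.6 -102.9] [124  95  45]
```

View pics/w4.png

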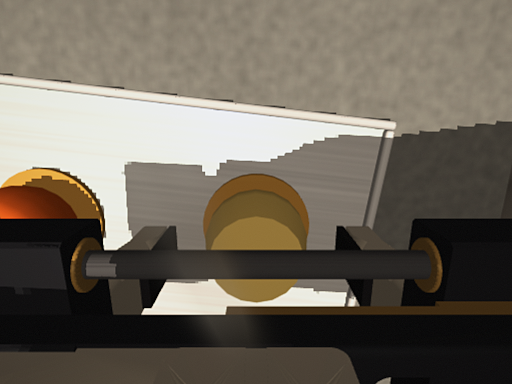

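Dome (col 257) is centred between the fingers; shift 2.5 mm in x, descend, grip.

Call:
step_arm:
  commands:
    - {"delta_rot": [-0.2, 0.6, 0], "dp": [-0.0035, -0.0005, -0.008], "gripper": 1}
    - {"delta_rot": [0, 0, 0], "dp": [0, 0, -0.004], "gripper": 1}
    - {"delta_rot": [0, 0, 0], "dp": [0, 0, 0], "gripper": 1}

```text
time: 13.0
ee_pos: [481.4, -102.2, 33.4]
ee_rot: [-0.026, 1.0, 0.0, 0.001]
force: [-0.7, 0.3, -0.3]
opening: 87.5
```

Call:
step_arm:
  commands:
    - {"delta_rot": [0, 0, 0], "dp": [-0.0005, 0, -0.0025], "gripper": 1}
    - {"delta_rot": [0, 0, 0], "dp": [0, 0, 0], "gripper": 0.2}
    - {"delta_rot": [0, 0, 0], "dp": [0, 0, 0], "gripper": -0.5}
    - {"delta_rot": [0, 0, 0], "dp": [0, 0, 0], "gripper": -1}
    - {"delta_rot": [0, 0, 0], "dp": [0, 0, 0], "gripper": -1}
    - {"delta_rot": [0, 0, 0], "dp": [0, 0, 0], "gripper": -1}

```text
time: 13.75
ee_pos: [481.1, -102.2, 31.1]
ee_rot: [-0.026, 1.0, 0.0, 0.001]
force: [-0.2, 0.6, -0.5]
opening: 52.4
```

Call:
step_arm:
  commands:
    - {"delta_rot": [0, 0, 0], "dp": [0, 0, 0.01], "gripper": -1}
    - {"delta_rot": [0, 0, 0], "dp": [0, 0, 0.025], "gripper": -1}
    - {"delta_rot": [0, 0, 0], "dp": [0, 0, 0.035], "gripper": -1}
    - {"delta_rot": [0, 0, 0], "dp": [0, 0.005, 0.03], "gripper": -1}
    - {"delta_rot": [0, 0, 0], "dp": [0, 0.02, 0.01], "gripper": -1}
    - {"delta_rot": [0, 0, 0], "dp": [0.001, 0.03, 0], "gripper": -1}
    - {"delta_rot": [0, 0, 0], "dp": [0.001, 0.04, 0], "gripper": -1}
    - {"delta_rot": [0, 0, 0], "dp": [0.001, 0.04, 0], "gripper": -1}
    - {"delta_rot": [0, 0, 0], "dp": [0.001, 0.04, 0], "gripper": -1}
    - {"delta_rot": [0, 0, 0], "dp": [0.001, 0.04, 0], "gripper": -1}
    - {"delta_rot": [0, 0, 0], "dp": [0.001, 0.04, 0], "gripper": -1}
    - {"delta_rot": [0, 0, 0], "dp": [0.001, 0.03, 0], "gripper": -1}

```text
time: 15.25
ee_pos: [485.9, 189.6, 152.8]
ee_rot: [-0.024, 1.0, 0.002, 0.003]
force: [1.6, -0.4, -0.9]
opening: 52.8
```

Call:
step_arm:
  commands:
    - {"delta_rot": [0, 0, 0], "dp": [0.001, 0.02, 0], "gripper": -1}
    - {"delta_rot": [0, 0.3, 0], "dp": [0, 0, 0], "gripper": -1}
    - {"delta_rot": [0, 0, 0], "dp": [0, 0, 0], "gripper": -1}
    - {"delta_rot": [0, 0, 0], "dp": [0, 0, 0], "gripper": -1}

```text
time: 15.75
ee_pos: [486.5, 210.4, 153.7]
ee_rot: [-0.025, 1.0, 0.002, 0.001]
force: [0.6, -0.4, -1.0]
opening: 52.8
```

Call:
step_arm:
  commands:
    - {"delta_rot": [0, 0, 0], "dp": [0.004, 0.015, 0], "gripper": -1}
    - {"delta_rot": [0, 0, 0], "dp": [0.001, 0.003, -0.015], "gripper": -1}
    - {"delta_rot": [0, 0, 0], "dp": [0, 0, -0.025], "gripper": -1}
    - {"delta_rot": [0, 0, 0], "dp": [0, 0, -0.025], "gripper": -1}
    - {"delta_rot": [0, 0, 0], "dp": [0, 0, -0.012], "gripper": -1}
    - {"delta_rot": [0, 0, 0], "dp": [0, 0, 0], "gripper": -1}

```text
time: 16.5
ee_pos: [491.4, 227.8, 71.6]
ee_rot: [-0.024, 1.0, 0.001, -0.0]
force: [-0.1, 0.4, -0.4]
opening: 52.6
```

Call:
step_arm:
  commands:
    - {"delta_rot": [-0.2, 0, 0], "dp": [0.001, 0.0025, -0.012], "gripper": -1}
    - {"delta_rot": [0, 0, 0], "dp": [0, 0, -0.007], "gripper": -1}
    - {"delta_rot": [0, 0, 0], "dp": [0, 0, 0], "gripper": -1}
    - {"delta_rot": [0, 0, 0], "dp": [0, 0, 0], "gripper": -1}

```text
time: 17.0
ee_pos: [493.4, 231.4, 52.8]
ee_rot: [-0.024, 1.0, 0.0, 0.001]
force: [-0.2, 0.3, -0.7]
opening: 52.5
```

Call:
step_arm:
  commands:
    - {"delta_rot": [0, 0, 0], "dp": [0, 0, -0.005], "gripper": -1}
    - {"delta_rot": [0, 0, 0], "dp": [0, 0, 0], "gripper": -1}
    - {"delta_rot": [0, 0, 0], "dp": [0, 0, 0], "gripper": -1}

```text
time: 17.38
ee_pos: [493.7, 231.6, 48.2]
ee_rot: [-0.024, 1.0, 0.001, 0.001]
force: [0.0, 0.4, -0.8]
opening: 52.9
```

Call:
step_arm:
  commands:
    - {"delta_rot": [0, 0, 0], "dp": [-0.001, -0.001, -0.0018], "gripper": -1}
    - {"delta_rot": [0, 0, 0], "dp": [0, 0, 0], "gripper": -1}
    - {"delta_rot": [0, 0, 0], "dp": [0, 0, 0], "gripper": -1}

```text
time: 17.75
ee_pos: [492.7, 230.5, 46.4]
ee_rot: [-0.024, 1.0, 0.001, 0.002]
force: [0.2, 0.1, -1.0]
opening: 52.5
```

Call:
step_arm:
  commands:
    - {"delta_rot": [0, 0, 0], "dp": [0, 0, -0.0003], "gripper": 0.25}
    - {"delta_rot": [0, 0, 0], "dp": [0, 0, 0], "gripper": 0.6}
    - {"delta_rot": [0, 0, 0], "dp": [0, 0, 0], "gripper": 1}
    - {"delta_rot": [0, 0, 0], "dp": [0, 0, 0], "gripper": 1}
    - {"delta_rot": [0, 0, 0], "dp": [0, 0, 0.015], "gripper": 1}
    - {"delta_rot": [0, 0, 0], "dp": [0, 0, 0.03], "gripper": 1}
    - {"delta_rot": [0, 0, 0], "dp": [0, 0, 0.035], "gripper": 1}
    - {"delta_rot": [0, 0, 0], "dp": [0, -0.01, 0.02], "gripper": 1}
    - {"delta_rot": [0, 0, 0], "dp": [0, -0.03, 0], "gripper": 1}
    - {"delta_rot": [0, 0, 0], "dp": [0, -0.05, 0], "gripper": 1}
    - {"delta_rot": [0, 0, 0], "dp": [0, -0.05, 0], "gripper": 1}
    - {"delta_rot": [0, 0, 0], "dp": [0, -0.05, 0], "gripper": 1}

```text
time: 19.25
ee_pos: [494.3, 39.3, 158.6]
ee_rot: [-0.028, 1.0, 0.003, 0.006]
force: [1.2, 0.3, -0.0]
opening: 87.5
```

Call:
step_arm:
  commands:
    - {"delta_rot": [0, 0, 0], "dp": [-0.001, -0.05, 0], "gripper": 1}
    - {"delta_rot": [0, 0, 0], "dp": [-0.001, -0.05, 0], "gripper": 1}
    - {"delta_rot": [0, 0, 0], "dp": [-0.001, -0.05, 0], "gripper": 1}
    - {"delta_rot": [0, 0, 0], "dp": [-0.001, -0.05, 0], "gripper": 1}
    - {"delta_rot": [0, 0, 0], "dp": [-0.001, -0.03, 0], "gripper": 1}
    - {"delta_rot": [0, 0, 0], "dp": [0, -0.01, 0], "gripper": 1}
    - {"delta_rot": [0, 0, 0], "dp": [0, 0, 0], "gripper": 1}

```text
time: 20.12
ee_pos: [488.9, -211.2, 167.1]
ee_rot: [-0.026, 1.0, 0.003, 0.011]
force: [-0.6, 0.2, -0.2]
opening: 87.5
```

```bash
python3 chk.py 2 berry dome; python3 look.py w5.png orange
```

```text
berry scene [500.4 112.4] 1.4 offset slabframe 2.1 2.4 top 75.1 [502.4 113.   73.8]
berry top [499.7 109.8] 0.6 offset slabframe 1.2 -0.2 top 74.3 [500.1 113.   72.2]
dome scene [492. 232.] 1.9 offset slabframe 1.3 2.3 top 70.3 [493.9 228.6  68.2]
dome top [492.6 229.8] 0.5 offset slabframe 1.7 0.1 top 71.2 [491.9 228.2  68.1]
ee [ 489.  -210.3  167. ] jaw [-0.054  0.999  0.005] z [ 0.022  0.006 -1.   ] open 87.7 t 20.225 F [-0.2  0.5 -0. ]
orange 0.9 [233  18  71  35] top 46.3 topmean [ 344.9 -236.1   43.7] min [ 330.3 -265.9    0.9] max [ 355.5 -208.1   46.8] rectc [ 337.8 -236.1] [24 93 82]
orange 0.78 [114  16  79  32] top 44.9 topmean [ 349.6 -336.7   42.4] min [ 335.1 -361.4    0.4] max [ 358.9 -309.5   45.6] rectc [ 344.1 -336.1] [18 78 68]
orange 0.69 [239 178  69  71] top 58.9 topmean [ 482.1 -227.2   55.6] min [ 452.3 -255.6    4.7] max [ 504.1 -198.1   60. ] rectc [ 482.8 -227.3] [107  47  16]
```

Call:
step_arm:
  commands:
    - {"delta_rot": [-0.3, 1.2, 0], "dp": [-0.005, -0.012, -0.01], "gripper": 1}
    - {"delta_rot": [0, 0, 0], "dp": [-0.001, -0.003, -0.03], "gripper": 1}
    - {"delta_rot": [0, 0, 0], "dp": [0, 0, -0.03], "gripper": 1}
    - {"delta_rot": [0, 0, 0], "dp": [0, 0, -0.015], "gripper": 1}
    - {"delta_rot": [0, 0, 0], "dp": [0, 0, 0], "gripper": 1}
    - {"delta_rot": [0, 0, 0], "dp": [0, 0, 0], "gripper": 1}

```text
time: 21.08
ee_pos: [481.9, -224.6, 77.4]
ee_rot: [-0.03, 1.0, -0.0, -0.003]
force: [0.6, 1.1, 0.2]
opening: 87.5
```

Call:
step_arm:
  commands:
    - {"delta_rot": [0, -0.3, 0], "dp": [0.001, -0.0025, 0], "gripper": 1}
    - {"delta_rot": [0, 0, 0], "dp": [0, 0, -0.015], "gripper": 1}
    - {"delta_rot": [0, 0, 0], "dp": [0, 0, -0.015], "gripper": 1}
    - {"delta_rot": [0, 0, 0], "dp": [0, 0, -0.005], "gripper": 1}
    - {"delta_rot": [0, 0, 0], "dp": [0, 0, 0], "gripper": 1}

```text
time: 21.7
ee_pos: [483.5, -227.4, 41.0]
ee_rot: [-0.031, 1.0, -0.0, 0.001]
force: [0.4, 0.3, 1.1]
opening: 87.4
```

```bash
python3 look.py w6.png orange
```

```text
ee [ 483.5 -227.4   41. ] jaw [-0.061  0.998 -0.001] z [ 0.001 -0.    -1.   ] open 87.4 t 21.7 F [0.4 0.3 1.1]
orange 0.7 [256 242 109 127] top 57.4 topmean [ 481.6 -227.2   55.5] min [ 452.1 -257.1    4.8] max [ 502.8 -197.6   60.4] rectc [ 476.6 -227.7] [114  53  20]
```

View pics/w6.png

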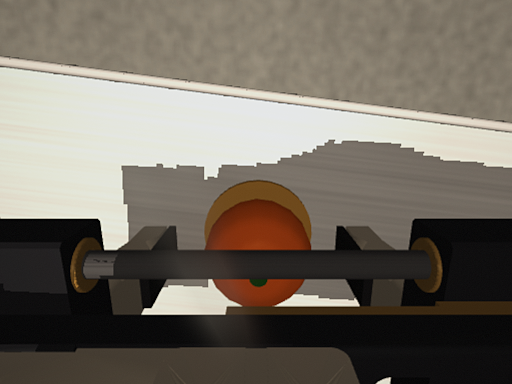

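Orange (col 258) is centred between the fingers. Lower 7 mm and grip.

Call:
step_arm:
  commands:
    - {"delta_rot": [0, 0, 0], "dp": [0, 0, -0.006], "gripper": 1}
    - {"delta_rot": [0, 0, 0], "dp": [0, 0, 0], "gripper": 1}
    - {"delta_rot": [0, 0, 0], "dp": [0, 0, 0], "gripper": 0.2}
    - {"delta_rot": [0, 0, 0], "dp": [0, 0, 0], "gripper": -0.5}
    - {"delta_rot": [0, 0, 0], "dp": [0, 0, 0], "gripper": -1}
    - {"delta_rot": [0, 0, 0], "dp": [0, 0, 0], "gripper": -1}
    - {"delta_rot": [0, 0, 0], "dp": [0, 0, 0], "gripper": -1}

```text
time: 22.68
ee_pos: [484.6, -227.5, 36.2]
ee_rot: [-0.031, 1.0, -0.0, 0.002]
force: [0.6, -0.3, -0.7]
opening: 52.8
```

Call:
step_arm:
  commands:
    - {"delta_rot": [0, 0, 0], "dp": [0, 0, 0.01], "gripper": -1}
    - {"delta_rot": [0, 0, 0], "dp": [0, 0, 0.025], "gripper": -1}
    - {"delta_rot": [0, 0, 0], "dp": [0, 0, 0.035], "gripper": -1}
    - {"delta_rot": [0, 0, 0], "dp": [0, 0.005, 0.03], "gripper": -1}
    - {"delta_rot": [0, 0, 0], "dp": [0, 0.02, 0.01], "gripper": -1}
    - {"delta_rot": [0, 0, 0], "dp": [0, 0.03, 0], "gripper": -1}
    - {"delta_rot": [0, 0, 0], "dp": [0, 0.04, 0], "gripper": -1}
    - {"delta_rot": [0, 0, 0], "dp": [0, 0.04, 0], "gripper": -1}
    - {"delta_rot": [0, 0, 0], "dp": [0, 0.04, 0], "gripper": -1}
    - {"delta_rot": [0, 0, 0], "dp": [0, 0.04, 0], "gripper": -1}
    - {"delta_rot": [0, 0, 0], "dp": [0, 0.04, 0], "gripper": -1}
    - {"delta_rot": [0, 0, 0], "dp": [0, 0.04, 0], "gripper": -1}

```text
time: 24.18
ee_pos: [482.8, 74.1, 157.6]
ee_rot: [-0.028, 1.0, 0.0, 0.005]
force: [0.5, -0.6, -0.6]
opening: 52.8
```

Call:
step_arm:
  commands:
    - {"delta_rot": [0, 0, 0], "dp": [0, 0.04, 0], "gripper": -1}
    - {"delta_rot": [0, 0, 0], "dp": [0, 0.04, 0], "gripper": -1}
    - {"delta_rot": [0, 0, 0], "dp": [0, 0.04, 0], "gripper": -1}
    - {"delta_rot": [0, 0, 0], "dp": [0, 0.04, 0], "gripper": -1}
    - {"delta_rot": [0, 0, 0], "dp": [0, 0.03, 0], "gripper": -1}
    - {"delta_rot": [0, 0, 0], "dp": [0, 0.015, 0], "gripper": -1}
    - {"delta_rot": [0, 0, 0], "dp": [0, 0, 0], "gripper": -1}

```text
time: 25.05
ee_pos: [481.4, 288.1, 162.3]
ee_rot: [-0.03, 1.0, 0.002, 0.007]
force: [0.4, -0.1, -0.8]
opening: 52.8
```

Call:
step_arm:
  commands:
    - {"delta_rot": [-0.2, 0.8, 0], "dp": [0.001, 0.025, 0], "gripper": -1}
    - {"delta_rot": [0, 0, 0], "dp": [0.001, 0.025, 0], "gripper": -1}
    - {"delta_rot": [0, 0, 0], "dp": [0, 0.005, -0.01], "gripper": -1}
    - {"delta_rot": [0, 0, 0], "dp": [0, 0, -0.025], "gripper": -1}
    - {"delta_rot": [0, 0, 0], "dp": [0, 0, -0.025], "gripper": -1}
    - {"delta_rot": [0, 0, 0], "dp": [0, 0, -0.015], "gripper": -1}
    - {"delta_rot": [0, 0, 0], "dp": [0, 0, 0], "gripper": -1}
    - {"delta_rot": [0, 0, 0], "dp": [0, 0, 0], "gripper": -1}

```text
time: 26.05
ee_pos: [482.9, 340.6, 85.2]
ee_rot: [-0.029, 1.0, -0.001, -0.001]
force: [-0.2, -0.2, -0.4]
opening: 52.2
```

Call:
step_arm:
  commands:
    - {"delta_rot": [0, 0, 0], "dp": [0.001, 0.009, 0], "gripper": -1}
    - {"delta_rot": [0, 0, 0], "dp": [0, 0, -0.015], "gripper": -1}
    - {"delta_rot": [0, 0, 0], "dp": [0, 0, -0.01], "gripper": -1}
    - {"delta_rot": [0, 0, 0], "dp": [0, 0, 0], "gripper": -1}
    - {"delta_rot": [0, 0, 0], "dp": [0, 0, 0], "gripper": -1}

```text
time: 26.68
ee_pos: [484.5, 351.0, 59.8]
ee_rot: [-0.029, 1.0, 0.0, -0.0]
force: [-0.1, -0.5, -1.7]
opening: 52.9
```

Call:
step_arm:
  commands:
    - {"delta_rot": [0, 0, 0], "dp": [0, -0.0005, -0.006], "gripper": -1}
    - {"delta_rot": [0, 0, 0], "dp": [0, 0, 0], "gripper": -1}
    - {"delta_rot": [0, 0, 0], "dp": [0, 0, -0.0015], "gripper": -1}
    - {"delta_rot": [0, 0, 0], "dp": [0, 0, 0], "gripper": -1}

```text
time: 27.18
ee_pos: [484.7, 350.5, 52.3]
ee_rot: [-0.029, 1.0, 0.001, 0.0]
force: [0.5, 0.2, -1.0]
opening: 53.0
```

Call:
step_arm:
  commands:
    - {"delta_rot": [0, 0, 0], "dp": [0, 0, -0.0008], "gripper": -1}
    - {"delta_rot": [0, 0, 0], "dp": [0, 0, 0], "gripper": 0.25}
    - {"delta_rot": [0, 0, 0], "dp": [0, 0, 0], "gripper": 0.6}
    - {"delta_rot": [0, 0, 0], "dp": [0, 0, 0], "gripper": 1}
    - {"delta_rot": [0, 0, 0], "dp": [0, 0, 0.015], "gripper": 1}
    - {"delta_rot": [0, 0, 0], "dp": [0, 0, 0.03], "gripper": 1}
    - {"delta_rot": [0, 0, 0], "dp": [0, 0, 0.035], "gripper": 1}
    - {"delta_rot": [0, 0, 0], "dp": [0, -0.01, 0.02], "gripper": 1}
    - {"delta_rot": [0, 0, 0], "dp": [0, -0.03, 0], "gripper": 1}
    - {"delta_rot": [0, 0, 0], "dp": [0, -0.05, 0], "gripper": 1}
    - {"delta_rot": [0, 0, 0], "dp": [0, -0.05, 0], "gripper": 1}
    - {"delta_rot": [0, 0, 0], "dp": [0, -0.05, 0], "gripper": 1}

```text
time: 28.68
ee_pos: [483.6, 155.1, 159.3]
ee_rot: [-0.031, 1.0, 0.002, 0.002]
force: [1.7, 0.2, 0.4]
opening: 87.7
```

Call:
step_arm:
  commands:
    - {"delta_rot": [0, 0, 0], "dp": [0.015, -0.05, 0], "gripper": 1}
    - {"delta_rot": [0, 0, 0], "dp": [0.015, -0.05, 0], "gripper": 1}
    - {"delta_rot": [0, 0, 0], "dp": [0.015, -0.05, 0], "gripper": 1}
    - {"delta_rot": [0, 0, 0], "dp": [0.015, -0.05, 0], "gripper": 1}
    - {"delta_rot": [0, 0, 0], "dp": [0.015, -0.05, 0], "gripper": 1}
    - {"delta_rot": [0, 0, 0], "dp": [0.015, -0.04, 0], "gripper": 1}
    - {"delta_rot": [0, 0, 0], "dp": [0.005, -0.02, 0], "gripper": 1}
    - {"delta_rot": [0, 0, 0], "dp": [0, 0, 0], "gripper": 1}

```text
time: 29.68
ee_pos: [570.3, -176.1, 158.1]
ee_rot: [-0.028, 1.0, 0.002, -0.0]
force: [-0.4, 0.7, 0.7]
opening: 87.5
```

```bash
python3 chk.py 3 berry dome orange; python3 look.py w7.png truffle
```

```text
berry scene [500.4 112.1] 1.6 offset slabframe 2.1 2.1 top 75.4 [502.2 113.2  73.9]
berry top few
dome scene [492.2 232.2] 1.7 offset slabframe 1.5 2.5 top 70.3 [494.4 228.9  68.4]
dome top [492.4 229.6] 0.5 offset slabframe 1.5 -0.1 top 71.3 [491.6 228.5  68.2]
orange scene [484.4 352.1] 2.3 offset slabframe 1.4 2.6 top 75.5 [486.1 347.   73.2]
orange top [484.3 349.6] 0.7 offset slabframe 1.1 0.2 top 75.1 [482.9 348.4  72.3]
ee [ 570.3 -174.5  158.4] jaw [-0.057  0.998  0.005] z [-0.001  0.005 -1.   ] open 87.4 t 29.775 F [0.8 0.  0.9]
truffle 0.95 [253 212  32  37] top 32.4 topmean [ 590.8 -177.2   30.1] min [ 577.5 -190.9    4.5] max [ 605.7 -163.3   32.8] rectc [ 591.8 -177.2] [99 29 39]
```

View pics/s_3.png

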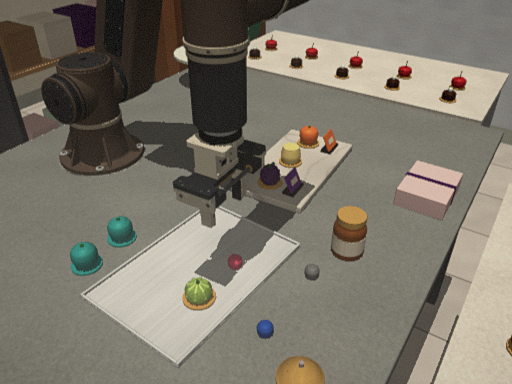

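Call:
step_arm:
  commands:
    - {"delta_rot": [-0.2, 0, 0], "dp": [0.015, -0.002, 0], "gripper": 0.5}
    - {"delta_rot": [0, 0, 0], "dp": [0.006, -0.001, -0.02], "gripper": 0.5}
    - {"delta_rot": [0, 0, 0], "dp": [0, 0, -0.03], "gripper": 0.5}
    - {"delta_rot": [0, 0, 0], "dp": [0, 0, -0.03], "gripper": 0.5}
    - {"delta_rot": [0, 0, 0], "dp": [0, 0, -0.015], "gripper": 0.5}
    - {"delta_rot": [0, 0, 0], "dp": [0, 0, 0], "gripper": 0.5}
    - {"delta_rot": [0, 0, 0], "dp": [0, 0, 0], "gripper": 0.5}

```text
time: 30.75
ee_pos: [595.2, -173.0, 59.3]
ee_rot: [-0.032, 0.999, 0.0, 0.001]
force: [-0.9, -0.2, -0.1]
opening: 65.5
```

```bash
python3 look.py w8.png truffle
```

```text
ee [ 595.2 -173.    59.3] jaw [-0.064  0.998  0.001] z [ 0.001  0.001 -1.   ] open 65.5 t 30.75 F [-0.9 -0.2 -0.1]
truffle 0.84 [251 222  52  53] top 32.5 topmean [ 590.6 -177.1   30.1] min [ 577.6 -190.6   13.5] max [ 603.2 -163.6   32.9] rectc [ 591.5 -177.3] [109  29  42]
```

View pics/w8.png

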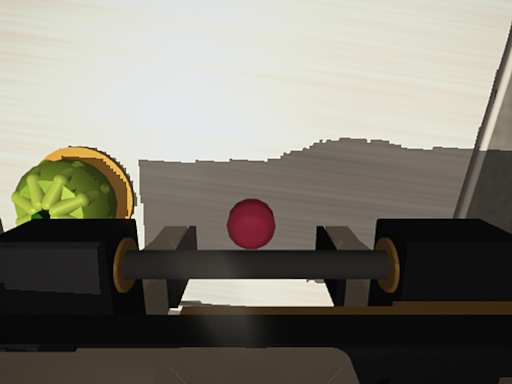

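Truffle (251,223) lies 4 mm right of TCP (y −177.2) and 3 mm back in x.

Call:
step_arm:
  commands:
    - {"delta_rot": [0, 0, 0], "dp": [-0.003, -0.004, 0], "gripper": 0.5}
    - {"delta_rot": [0, 0, 0], "dp": [0, 0, -0.015], "gripper": 0.5}
    - {"delta_rot": [0, 0, 0], "dp": [0, 0, -0.01], "gripper": 0.5}
    - {"delta_rot": [0, 0, 0], "dp": [0, 0, 0], "gripper": 0.5}
    - {"delta_rot": [0, 0, 0], "dp": [0, 0, 0], "gripper": 0.5}

```text
time: 31.48
ee_pos: [592.5, -177.6, 34.3]
ee_rot: [-0.032, 0.999, 0.0, 0.002]
force: [0.5, -0.2, -0.2]
opening: 65.5
```

Call:
step_arm:
  commands:
    - {"delta_rot": [0, 0.2, 0], "dp": [-0.0003, 0.0003, -0.0075], "gripper": 0.5}
    - {"delta_rot": [0, 0, 0], "dp": [0, 0, 0], "gripper": 0.5}
    - {"delta_rot": [0, 0, 0], "dp": [0, 0, 0], "gripper": 0.1}
    - {"delta_rot": [0, 0, 0], "dp": [0, 0, 0], "gripper": -0.3}
    - {"delta_rot": [0, 0, 0], "dp": [0, 0, 0], "gripper": -1}
    - {"delta_rot": [0, 0, 0], "dp": [0, 0, 0], "gripper": -1}
    - {"delta_rot": [0, 0, 0], "dp": [0, 0, 0], "gripper": -1}

```text
time: 32.35
ee_pos: [592.8, -177.2, 26.9]
ee_rot: [-0.032, 0.999, 0.0, 0.001]
force: [0.7, -0.2, -0.8]
opening: 28.9
```

Call:
step_arm:
  commands:
    - {"delta_rot": [0, 0, 0], "dp": [0, 0, 0.01], "gripper": -1}
    - {"delta_rot": [0, 0, 0], "dp": [0, 0, 0.025], "gripper": -1}
    - {"delta_rot": [0, 0, 0], "dp": [0, 0, 0.035], "gripper": -1}
    - {"delta_rot": [0, 0, 0], "dp": [0, 0.005, 0.035], "gripper": -1}
    - {"delta_rot": [0, 0, 0], "dp": [-0.005, 0.02, 0.015], "gripper": -1}
    - {"delta_rot": [0, 0, 0], "dp": [-0.008, 0.03, 0], "gripper": -1}
    - {"delta_rot": [0, 0, 0], "dp": [-0.01, 0.04, 0], "gripper": -1}
    - {"delta_rot": [0, 0, 0], "dp": [-0.01, 0.04, 0], "gripper": -1}
    - {"delta_rot": [0, 0, 0], "dp": [-0.01, 0.04, 0], "gripper": -1}
    - {"delta_rot": [0, 0, 0], "dp": [-0.01, 0.04, 0], "gripper": -1}
    - {"delta_rot": [0, 0, 0], "dp": [-0.01, 0.04, 0], "gripper": -1}
    - {"delta_rot": [0, 0, 0], "dp": [-0.01, 0.04, 0], "gripper": -1}

```text
time: 33.85
ee_pos: [511.8, 127.9, 153.0]
ee_rot: [-0.03, 1.0, 0.001, 0.0]
force: [0.1, 0.4, -0.1]
opening: 28.7
```

Call:
step_arm:
  commands:
    - {"delta_rot": [0, 0, 0], "dp": [-0.008, 0.04, 0], "gripper": -1}
    - {"delta_rot": [0, 0, 0], "dp": [-0.005, 0.025, 0], "gripper": -1}
    - {"delta_rot": [0, 0, 0], "dp": [0, 0.01, 0], "gripper": -1}
    - {"delta_rot": [0, 0, 0], "dp": [0, 0, 0], "gripper": -1}
    - {"delta_rot": [0, 0, 0], "dp": [0, 0, 0], "gripper": -1}

```text
time: 34.48
ee_pos: [494.0, 207.9, 152.6]
ee_rot: [-0.033, 0.999, 0.001, -0.001]
force: [0.1, 0.0, -0.7]
opening: 28.7
```

Call:
step_arm:
  commands:
    - {"delta_rot": [0, 0, 0], "dp": [-0.001, 0.018, 0], "gripper": -1}
    - {"delta_rot": [0, 0, 0], "dp": [0, 0.003, -0.01], "gripper": -1}
    - {"delta_rot": [0, 0, 0], "dp": [0, 0, -0.02], "gripper": -1}
    - {"delta_rot": [0, 0, 0], "dp": [0, 0, -0.01], "gripper": -1}
    - {"delta_rot": [0, 0, 0], "dp": [0, 0, 0], "gripper": -1}
    - {"delta_rot": [0, 0, 0], "dp": [0, 0, 0], "gripper": -1}

```text
time: 35.22
ee_pos: [493.5, 228.3, 110.6]
ee_rot: [-0.031, 1.0, 0.001, -0.001]
force: [0.2, -0.4, 1.0]
opening: 28.3
```

```bash
python3 look.py w9.png dome truffle
```

```text
ee [493.5 228.3 110.6] jaw [-0.062  0.998  0.001] z [-0.002  0.001 -1.   ] open 28.3 t 35.225 F [ 0.2 -0.4  1. ]
dome 0.58 [261 199  90  72] top 68.6 topmean [481.3 229.2  67.3] min [460.8 199.6  20.2] max [496.5 259.3  68.8] rectc [492.2 229.9] [146 113  54]
truffle 0.61 [257 234  53  34] top 115.0 topmean [483.7 227.3 112.1] min [478.2 215.2  96.5] max [487.8 240.  115.4] rectc [486.8 227.7] [127  36  50]
```

View pics/w9.png

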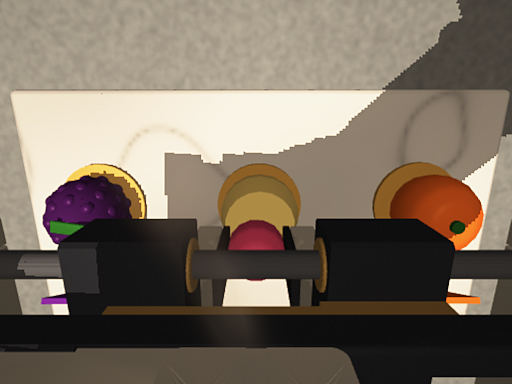

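Call:
step_arm:
  commands:
    - {"delta_rot": [0, 0, 0], "dp": [-0.001, 0.0015, -0.006], "gripper": -1}
    - {"delta_rot": [0, 0, 0], "dp": [0, 0, -0.006], "gripper": -1}
    - {"delta_rot": [0, 0, 0], "dp": [0, 0, 0], "gripper": -1}
    - {"delta_rot": [0, 0, 0], "dp": [0, 0, 0], "gripper": -1}

```text
time: 35.88
ee_pos: [492.6, 230.2, 98.6]
ee_rot: [-0.031, 1.0, 0.001, -0.0]
force: [-0.7, 0.6, 0.5]
opening: 28.8
```

Call:
step_arm:
  commands:
    - {"delta_rot": [0, 0, 0], "dp": [0, 0, -0.005], "gripper": -1}
    - {"delta_rot": [0, 0, 0], "dp": [0, 0, 0], "gripper": -1}
    - {"delta_rot": [0, 0, 0], "dp": [0, 0, -0.002], "gripper": -1}
    - {"delta_rot": [0, 0, 0], "dp": [0, 0, 0], "gripper": -1}

```text
time: 36.38
ee_pos: [492.7, 230.2, 91.2]
ee_rot: [-0.031, 1.0, 0.001, -0.0]
force: [0.7, -0.8, -0.2]
opening: 28.9
```

Call:
step_arm:
  commands:
    - {"delta_rot": [0, 0, 0], "dp": [0, 0, -0.001], "gripper": -1}
    - {"delta_rot": [0, 0, 0], "dp": [0, 0, 0], "gripper": -1}

```text
time: 36.62
ee_pos: [492.7, 230.3, 90.2]
ee_rot: [-0.031, 1.0, 0.001, -0.0]
force: [-0.0, -0.9, -0.4]
opening: 28.5
```

Nearly touching (≤0.5 mm). Release and go straight up.

Call:
step_arm:
  commands:
    - {"delta_rot": [0, 0, 0], "dp": [0, 0, -0.0003], "gripper": -1}
    - {"delta_rot": [0, 0, 0], "dp": [0, 0, 0], "gripper": -0.2}
    - {"delta_rot": [0, 0, 0], "dp": [0, 0, 0], "gripper": 0.2}
    - {"delta_rot": [0, 0, 0], "dp": [0, 0, 0], "gripper": 0.3}
    - {"delta_rot": [0, 0, 0], "dp": [0, 0, 0.01], "gripper": 0.3}
    - {"delta_rot": [0, 0, 0], "dp": [0, 0, 0.025], "gripper": 0.3}
    - {"delta_rot": [0, 0, 0], "dp": [0, 0, 0.04], "gripper": 0.3}
    - {"delta_rot": [0, 0, 0], "dp": [0, 0, 0.04], "gripper": 0.3}
    - {"delta_rot": [0, 0, 0], "dp": [0, -0.04, 0.01], "gripper": 0.3}
    - {"delta_rot": [0, 0, 0], "dp": [0, -0.05, 0], "gripper": 0.3}
    - {"delta_rot": [0, 0, 0], "dp": [0, -0.05, 0], "gripper": 0.3}
    - {"delta_rot": [0, 0, 0], "dp": [0, -0.05, 0], "gripper": 0.3}

```text
time: 38.12
ee_pos: [493.1, 38.0, 225.2]
ee_rot: [-0.034, 0.999, 0.002, 0.003]
force: [0.6, 0.4, -0.2]
opening: 57.2
```

Call:
step_arm:
  commands:
    - {"delta_rot": [0, 0, 0], "dp": [0, -0.05, 0], "gripper": 0.3}
    - {"delta_rot": [0, 0, 0], "dp": [0, -0.05, 0], "gripper": 0.3}
    - {"delta_rot": [0, 0, 0], "dp": [0, -0.03, 0], "gripper": 0.3}
    - {"delta_rot": [0, 0, 0], "dp": [0, 0, 0], "gripper": 0.3}

```text
time: 38.62
ee_pos: [492.3, -99.0, 229.1]
ee_rot: [-0.033, 0.999, 0.002, 0.005]
force: [-0.6, 0.2, 0.1]
opening: 57.3
```

```bash
python3 chk.py 4 berry dome orange; python3 - <<'E'
from h import *
for n in("scene","top"):
    f=cams.grab_frame(n);W=cloud(f)
    p=near(W,492.5,229.5,25,75,88);x,e=circ(p,15,(492.5,229.5));a=near(W,492.5,229.5,25,75)
    print(n,"truffle",x,e,np.percentile(a[:,2],98),a[a[:,2]>92].mean(0))
    for r in cams.outline_of(f,"melon")[:1]+cams.outline_of(f,"jar")[:1]:
        print(np.nanmedian(W[r["region"]],0).round(),r["rect"])
f=cams.grab_frame("scene");c=f["color"][100:230,220:380]
cv2.imwrite("pics/fin.png",cv2.cvtColor(cv2.resize(c,None,fx=4,fy=4,interpolation=cv2.INTER_CUBIC),cv2.COLOR_RGB2BGR))
E
```

```text
berry scene [500.7 111.9] 1.3 offset slabframe 2.3 1.9 top 74.9 [501.8 114.1  73.5]
berry top few
dome scene [492.5 232.2] 1.6 offset slabframe 1.8 2.4 top 95.7 [496.1 226.4  94. ]
dome top few
orange scene [484.  352.4] 2.4 offset slabframe 1.0 2.9 top 75.6 [485.5 347.4  72.7]
orange top [484.4 349.6] 0.7 offset slabframe 1.3 0.2 top 75.1 [483.3 347.6  72. ]
scene truffle [492.84919901 231.39865951] 1.6065882811825924 96.4942549255041 [496.26914422 227.84873283  94.44654227]
[ 596. -296.   31.] [201.6, 293.4, 29.9, 30.9]
[773. -24.  70.] [348.9, 233.0, 38.1, 51.6]
  return _methods._mean(a, axis=axis, dtype=dtype,
  ret = ret.dtype.type(ret / rcount)
Traceback (most recent call last):
IndexError: index -1 is out of bounds for axis 0 with size 0
```

```bash
python3 - <<'E'
from h import *
c=cv2.imread("pics/s_4.png")[100:240,220:380]
cv2.imwrite("pics/fin.png",cv2.resize(c,None,fx=4,fy=4,interpolation=cv2.INTER_CUBIC))
E
```

```text
(no output)
```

View pics/fin.png

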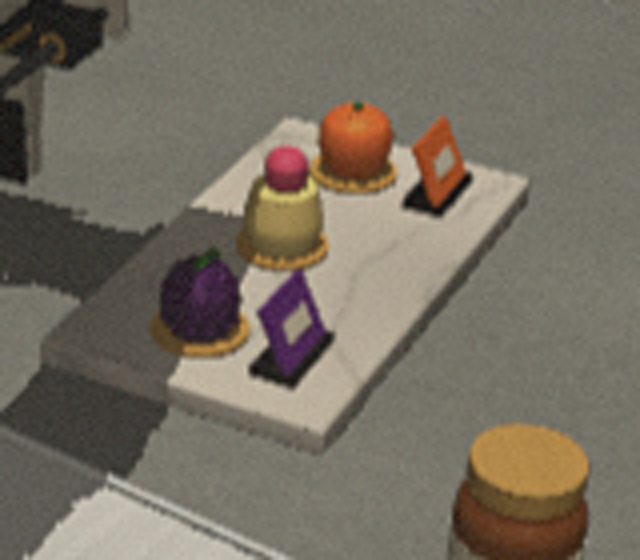

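All stand upright: the berry is behind purple, the orange behind orange, and the dome between them with the truffle centred on top.

```bash
python3 -c "
from h import *
print(workorder.hand_in())"
```

```text
the job is handed in; nothing more can be done
None
```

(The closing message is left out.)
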